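# Park the remote under the raised tray

### The job

Gently push the beige remote lengthwise along the shelf with the fingertips, without gripping it, into the low gap under the raised clear tray, until it lies straight under the tray with about the same length sticking out on each side. Keep it flat on the shelf all the way, never lifting or tipping it, and leave the tray and everything else where they are.

Things in the scene. Friction and masses are not known exactly. Their poses are not given: they have to be found in the camera images.
- remote: Beige air-conditioner remote lying flat, buttons up, 150 mm long (its y) x 46 mm wide (its x) x 18 mm high (its z, up), about 0.12 kg, loose, slides easily. Origin at the centre of its underside. It starts before one open end of the tray (its +y or -y end), up to a few cm off the tray's centre line and turned up to about 0.4 rad to it.
- tray: Clear bluish acrylic tray on two runners, like a low bridge; loose, 0.8 kg. Origin at the centre of its footprint, at shelf height. 120 mm along its x, 110 mm along its y, rim top 37 mm above the shelf. The runners (12 mm thick) stand along its two x sides, so the gap, 96 mm wide and 22 mm high, runs through along y, open at both ends. A centred remote sticks out 20 mm at each end.
- coaster: Square stone coaster 95 x 95 x 9 mm, loose on the shelf on the other side of the tray from the remote; origin at the centre of its underside. To be left alone.
- tin: Small flat blue-lidded mint tin 50 x 64 x 17 mm lying in the tray; its top is 44 mm above the shelf; origin at the centre of its underside. To be left alone.
- pot: Small terracotta plant pot, 60 mm wide, the pot 45 mm and with its plant 70 mm high, loose near one end of the shelf; origin at the centre of its underside. To be left alone.
- torch: Small black torch standing upright on its silver head, 38 mm wide, 75 mm high, loose near one end of the shelf; origin at the centre of its underside. To be left alone.
- shelf: Fixed black steel wall shelf, 268 mm deep (x), 1000 mm long (y). Origin at the centre of its flat top, 140 mm above the work surface. A lip along its far (+x) edge stands 10 mm above the top; a tiled upstand 145 mm beyond its centre rises 20 mm above it. No lip at the front and ends; under the front (-x) edge hangs a hook rail with opener and keyring.
Mind the look-alikes: they are no part of the job. There is more than one size of the remote; the job needs the smallest.

How it is judged:
By the outcome, as a careful person would: the job done as asked, in the order asked, and still so for the second after the job is handed in, with the robot touching nothing.
It also fails if it takes over 64 s, if anything falls off the work surface, if the arm or the gripper's body presses on something with over 40 N, if the wrist force passes 120 N, or if a joint passes its speed limit or range.

### The arm

A 7-joint arm with a two-finger parallel gripper is mounted at the origin on the work surface. World frame = base frame: x ahead of the robot, y to its left, z up, the work surface at z = 0. Lengths are in m, angles in rad, forces in N, time in s.
With the tool pointing down it reaches from about 0.425 to 1.025 m from the base axis. Payload 3.6 kg.
Tool frame: the origin (TCP) lies at the centre of the arm's flange, where the gripper is bolted on; the fingertips stand 173 mm ahead of it and the grasp point (between the pads) lies 155 mm ahead of it; z points along the fingers, x is the direction in which the jaws open and shut, and the axes are right-handed (so a half turn about z gives the same grasp; the last joint's range is limited). The gripper opens to 85 mm and grips with 20 to 120 N. Pads are 22 mm wide; open, the fingers measure 114 mm over their backs; the gripper's body (76 mm by 85 mm) begins 54 mm behind the grasp point. The pads swing forward as they close: fully open they stand 13 mm farther back than shut.
Start: joints at [-1.407, 0.591, 0.048, 1.609, -0.033, 0.943, -0.034], TCP at [0.184, 0.701, 0.405] pointing down, gripper open.
Joint ranges: [-2.69, 2.69], [-0.47, 2.24], [-1.27, 1.36], [0.19, 2.51], [-1.53, 4.68], [0.08, 2.07], [-3.09, 3.09]. Speed limits (rad/s): [2.57, 2.57, 3.14, 3.14, 3.14, 3.14, 3.14].

### API

Orientations are given as a unit quaternion [w, x, y, z].
In Python, from bench import * gives the robot as it stands. Calls block until the motion is done:
- move_to(position, orientation): joint-space move of the TCP to a pose.
- move_straight(position, attitude=None, speed=0.15, threshold=None): straight line of the TCP; attitude=None keeps the orientation; speed is the mean speed in m/s. With threshold (N) it stops when the force on the tool has changed by that much, and returns True; else False.
- move_joints(angles): joint-space move.
- command_gripper(opening, effort=None): finger opening in m; effort is the grip in N (None keeps the last); returns when the fingers have stopped.
- hold(seconds).
- solve_ik(position, orientation): joint angles nearest the present ones, or None.
- state(): the state.
- capture(name): name is "scene" or "top" or "wrist"; returns a dict with "color" (420x560x3 uint8, blue, green, red), "mtx" (3x3 intrinsics, pixels), "R" (3x3) and "t" (3): a world point X has camera coordinates R X + t. Camera axes: x right, y down, z forward; pixel columns grow to the right and rows downward; lengths in m; the calibration is good to about 2 mm. A picture is of the moment at which its call begins. There is no depth.
A pose or a line that the arm cannot do raises PlanningError and nothing moves.
- sign_off(): hands the job in, once; it reports no verdict.
The state is a dict: "clock": time; "joint_positions": joint angles; "qvel": joint speeds; "joint_efforts": joint torques, N m; "tcp_pos": TCP position; "tool_rot": TCP orientation; "ft_force": force on the tool from outside, world axes, zero at the start; "ft_torque": the same for the moment, N m; "finger_gap": finger opening in m.
Only numpy, scipy, OpenCV 4.12 (cv2) and the standard library are available. Lean on these libraries where they do the work, as an engineer would, in place of code of your own. Each camera call takes 0.05 s, during which the arm holds its last target.

## Working session

There is one attempt and no reset: what is moved stays moved. The work goes in short steps, each a Python script; the robot and the scene stay as the last script left them, time stands still between calls to the robot, and variables do not carry over. Pictures are saved under pics/ and viewed, and the job is handed in when it is done.

```bash
mkdir -p pics; ls; python3 - <<'E'
from bench import *
import cv2,numpy as np
for n in("scene","top","wrist"):
    c=capture(n); cv2.imwrite(f"pics/{n}0.png",c["color"]); np.savez(f"pics/{n}0.npz",**c)
    print(n,c["mtx"].tolist(),(-c["R"].T@c["t"]).round(3),c["R"].round(3).tolist())
s=state();print(s["clock"],s["tcp_pos"],s["tool_rot"],s["finger_gap"])
E
```

```text
pics
scene [[426.0237992417598, 0.0, 275.4203087929329], [0.0, 426.0237992417598, 208.23838024260854], [0.0, 0.0, 1.0]] [1.211 0.042 0.854] [[-0.033, 0.999, -0.021], [0.698, 0.008, -0.716], [-0.716, -0.038, -0.697]]
top [[429.5728969333622, 0.0, 282.75870593301505], [0.0, 429.5728969333622, 214.12720240744727], [0.0, 0.0, 1.0]] [0.237 0.034 1.35 ] [[0.005, -1.0, -0.003], [-0.989, -0.005, -0.15], [0.15, 0.004, -0.989]]
wrist [[309.8545085074544, 0.0, 280.3665058664331], [0.0, 309.8545085074544, 211.27864112863185], [0.0, 0.0, 1.0]] [0.117 0.718 0.372] [[0.254, 0.967, -0.002], [0.931, -0.243, 0.27], [0.261, -0.071, -0.963]]
0.15 [0.18403258 0.70091518 0.40380788] [ 5.65956786e-04  7.91807757e-01  6.10769771e-01 -6.65029980e-04] 0.08530768708033097
```

View pics/scene0.png

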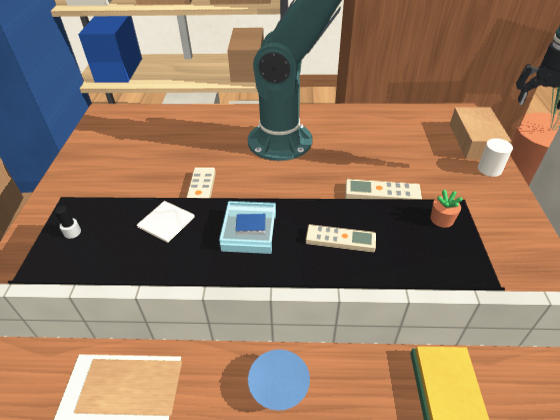

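View pics/top0.png

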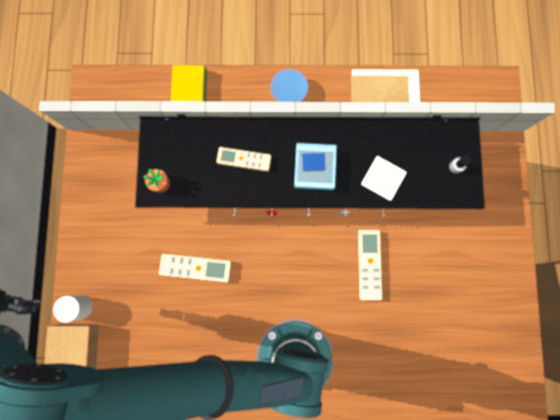

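View pics/wrist0.png

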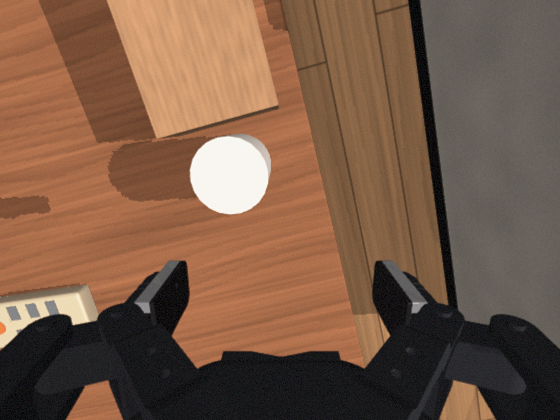

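The scene view shows three beige remotes. In the top view they are at (244,159) on the shelf, at (195,268) on the table and at (370,265) on the table. The tray is at (316,166), the coaster at (384,178), the torch at (458,164) and the pot at (156,180). The one on the shelf fits the description, so I'll measure all three to check their sizes.

```bash
cat > h.py <<'E'
import cv2,numpy as np
def load(n): return dict(np.load(n))
def px2w(c,uv,z):
    uv=np.atleast_2d(uv).astype(float); K=c["mtx"];R=c["R"];t=c["t"]
    d=np.c_[(uv-K[:2,2])/[K[0,0],K[1,1]],np.ones(len(uv))]@R; o=-R.T@t
    return o+d*((z-o[2])/d[:,2])[:,None]
def w2px(c,X):
    p=np.atleast_2d(X)@c["R"].T+c["t"]; return (p@c["mtx"].T)[:,:2]/p[:,2:]
def beige(img):
    hsv=cv2.cvtColor(img,cv2.COLOR_BGR2HSV)
    m=cv2.inRange(hsv,(15,20,150),(35,110,255)); return m
def remote(c,box,z):
    u0,v0,u1,v1=box; m=beige(c["color"]); k=np.zeros_like(m);k[v0:v1,u0:u1]=m[v0:v1,u0:u1]
    n,l,st,_=cv2.connectedComponentsWithStats(k); i=1+np.argmax(st[1:,4])
    cn=max(cv2.findContours((l==i).astype(np.uint8),0,1)[0],key=cv2.contourArea)
    h=cv2.convexHull(cn)[:,0]; w=px2w(c,h,z)[:,:2]
    r=cv2.minAreaRect((w*1000).astype(np.float32)); return r,cv2.boxPoints(r)
E
python3 - <<'E'
from h import *
c=load("pics/top0.npz");s=load("pics/scene0.npz")
for b,z in(((205,135,285,185),.158),((150,240,245,295),.02),((345,220,395,310),.02)): print("top",remote(c,b,z)[0])
print("scene",remote(s,(295,215,385,260),.158)[0])
cv2.imwrite("pics/cropT.png",cv2.resize(c["color"][110:215,130:330],None,fx=4,fy=4,interpolation=2))
cv2.imwrite("pics/cropS.png",cv2.resize(s["color"][190:265,195:395],None,fx=4,fy=4,interpolation=2))
E
```

```text
top ((577.7662963867188, 152.91238403320312), (153.64955139160156, 50.61736297607422), 81.29285430908203)
top ((271.04052734375, 309.67059326171875), (219.31300354003906, 68.24803161621094), 84.28337097167969)
top ((284.1155700683594, -228.51954650878906), (217.05691528320312, 71.11660766601562), 0.2670729458332062)
scene ((586.1281127929688, 148.84942626953125), (148.42599487304688, 58.371826171875), 81.37960815429688)
```

View pics/cropT.png

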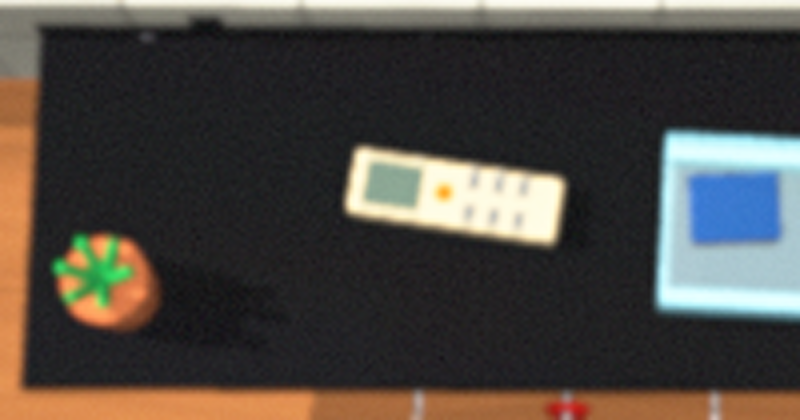

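View pics/cropS.png

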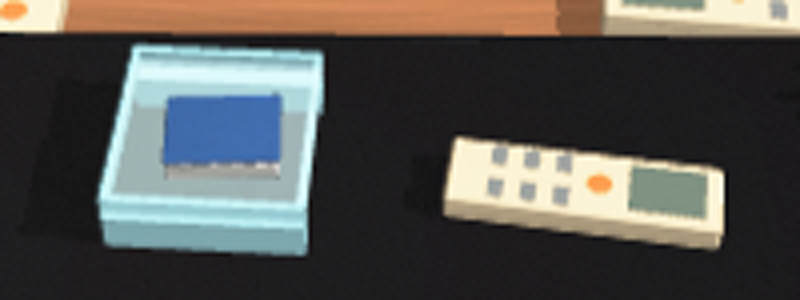

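The other two are about 1.4 times larger (~217 mm apparent length), so the shelf remote at (244,159) is the right one. Next I'll measure the tray and find reachable viewing and pushing poses.

```bash
python3 - <<'E'
from h import *
from bench import *
c=load("pics/top0.npz");s=load("pics/scene0.npz")
print("tray centre",px2w(c,(316,166),.177))
print("crop corners",px2w(c,np.array([[665,132],[657,310]])/4+[130,110],.177))
print("shelf corners",px2w(c,[[139,117],[478,118],[483,207],[136,207]],.14).round(3).tolist())
for q in([0,1,0,0],[0,0,1,0]):
  for p in([.56,.08,.45],[.585,.25,.45],[.585,.25,.32],[.55,.07,.32]):
    j=solve_ik(p,q); print(q,p,None if j is None else np.round(j,2).tolist())
E
```

```text
tray centre [[ 0.55159382 -0.05425399  0.177     ]]
crop corners [[0.61838557 0.00127023 0.177     ]
 [0.48963774 0.00675918 0.177     ]]
shelf corners [[0.708, 0.465, 0.14], [0.709, -0.535, 0.14], [0.443, -0.533, 0.14], [0.439, 0.458, 0.14]]
[0, 1, 0, 0] [0.56, 0.08, 0.45] [-0.64, 0.38, 0.56, 1.94, -0.25, 0.89, 0.05]
[0, 1, 0, 0] [0.585, 0.25, 0.45] [-0.82, 0.47, 0.5, 1.79, -0.27, 0.95, -0.21]
[0, 1, 0, 0] [0.585, 0.25, 0.32] [-0.73, 0.61, 0.38, 1.89, -0.33, 0.7, -0.16]
[0, 1, 0, 0] [0.55, 0.07, 0.32] [-0.51, 0.53, 0.42, 2.08, -0.37, 0.61, 0.16]
[0, 0, 1, 0] [0.56, 0.08, 0.45] [-0.08, 0.34, -0.18, 1.92, 0.08, 0.88, 2.84]
[0, 0, 1, 0] [0.585, 0.25, 0.45] [-0.24, 0.45, -0.33, 1.76, 0.17, 0.96, 2.5]
[0, 0, 1, 0] [0.585, 0.25, 0.32] [-0.21, 0.61, -0.38, 1.87, 0.33, 0.73, 2.36]
[0, 0, 1, 0] [0.55, 0.07, 0.32] [0.04, 0.51, -0.34, 2.05, 0.29, 0.62, 2.65]
```

```bash
python3 - <<'E'
from h import *
from bench import *
command_gripper(0.012,20)
move_to([.56,.16,.52],[0,1,0,0])
hold(.2)
for n in("wrist","top","scene"):
    c=capture(n);np.savez(f"pics/{n}1.npz",**c);cv2.imwrite(f"pics/{n}1.png",c["color"])
s=state();print(s["clock"],s["tcp_pos"],s["finger_gap"],s["ft_force"])
E
```

```text
3.5667 [0.56000223 0.1602346  0.51994756] 0.011536401904323272 [-0.43152052 -0.05696881 -0.37768317]
```

View pics/wrist1.png

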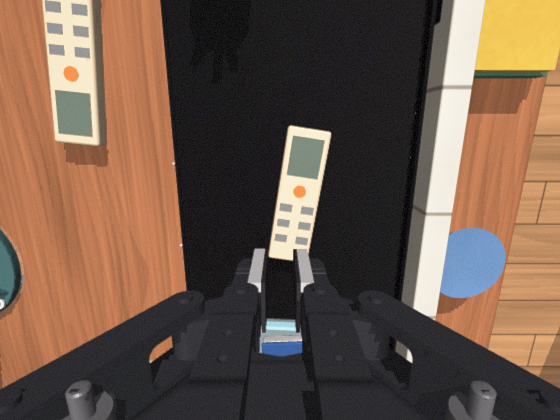

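The wrist view shows the remote clearly at (300,193), with the fingers hiding the tray. I'll measure the remote here, then shift over the tray.

```bash
python3 - <<'E'
from h import *
from bench import *
c=load("pics/wrist1.npz")
r,b=remote(c,(240,110,350,275),.158);print(r,b.tolist())
move_to([.56,-.14,.52],[0,1,0,0])
hold(.2)
for n in("wrist",):
    c=capture(n);np.savez(f"pics/{n}2.npz",**c);cv2.imwrite(f"pics/{n}2.png",c["color"])
print(state()["clock"])
E
```

```text
((577.8311157226562, 152.1045379638672), (148.79283142089844, 45.138423919677734), 81.36927795410156) [[544.3531494140625, 81.93743896484375], [588.98046875, 75.16372680664062], [611.30908203125, 222.27163696289062], [566.6817626953125, 229.04534912109375]]
4.9667
```

View pics/wrist2.png

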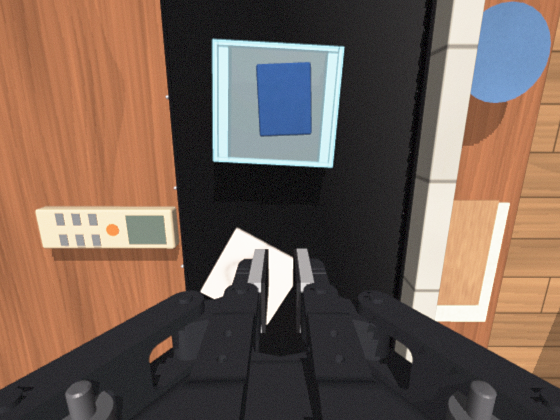

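Remote: centre (0.578, 0.152), size 149x45 mm, and top and wrist agree within 1 mm. In this picture the tray rim spans (213,40) to (343,46) at the top and (213,163) to (333,167) at the bottom. I'll enlarge it to get the corners.

```bash
python3 - <<'E'
from h import *
c=load("pics/wrist2.npz")
k=c["color"][30:180,200:360]; cv2.imwrite("pics/tr2.png",cv2.resize(k,None,fx=5,fy=4*1.0,interpolation=2) if 0 else cv2.resize(k,None,fx=4,fy=4,interpolation=2))
E
```

```text
(no output)
```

View pics/tr2.png

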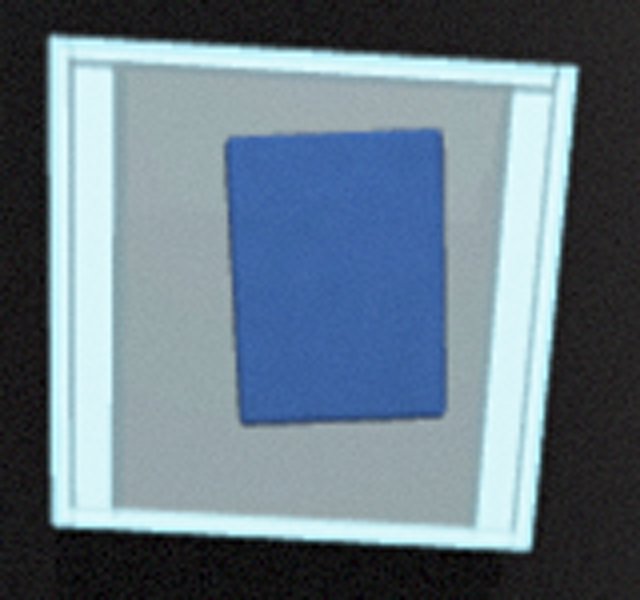

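```bash
python3 - <<'E'
from h import *
from scipy.optimize import least_squares
c=load("pics/wrist2.npz")
uv=np.array([[50,36],[578,66],[531,550],[52,525]])/4+[200,30]
w=px2w(c,uv,.177)[:,:2];print(w.round(4).tolist())
loc=np.array([[-60,55],[60,55],[60,-55],[-60,-55]])/1000
f=lambda p:((loc@np.array([[np.cos(p[2]),np.sin(p[2])],[-np.sin(p[2]),np.cos(p[2])]])+p[:2])-w).ravel()
r=least_squares(f,[.55,-.05,0]);print("tray",r.x,"res mm",(r.fun*1000).round(1))
t=load("pics/top1.npz");p=r.x
R=np.array([[np.cos(p[2]),np.sin(p[2])],[-np.sin(p[2]),np.cos(p[2])]])
im=load("pics/top0.npz");q=w2px(im,np.c_[loc@R+p[:2],np.full(4,.177)])
print(q.round(1).tolist())
a=im["color"].copy();
a=cv2.resize(a[110:215,230:430],None,fx=4,fy=4,interpolation=2)
for u in (q-[230,110])*4: cv2.circle(a,tuple(int(v) for v in u),4,(0,0,255),1)
cv2.imwrite("pics/chk.png",a)
# coaster corner nearest
print(px2w(c,[[236,228],[293,258]],.149).round(3).tolist())
E
```

```text
[[0.4978, 0.0045], [0.6173, -0.0012], [0.6121, -0.111], [0.4922, -0.1053]]
tray [ 0.55481951 -0.05327143 -0.04855642] res mm [-0.2  0.1  0.1 -0.   0.  -0.1  0.1 -0. ]
[[295.0, 184.7], [297.1, 143.3], [336.0, 145.3], [334.4, 186.8]]
[[0.508, -0.185, 0.149], [0.575, -0.222, 0.149]]
```

View pics/chk.png

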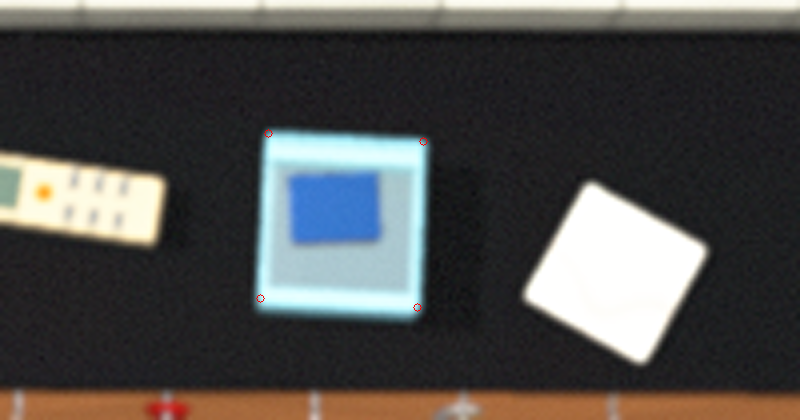

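Tray fitted at (0.5548, -0.0533) with yaw -0.049, residual 0.2 mm. The remote needs about 0.1 rad of turn over 0.2 m, so a gentle arc with a two-fingertip face on its end will do. The first stage stops before the tray entrance so I can check it.

```bash
cat > plan.py <<'E'
import numpy as np
P0=np.array([.578,.152]);Y0=-.151;G=np.array([.5548,-.0533]);YG=-.0486
from scipy.interpolate import CubicHermiteSpline as H
def mk(P,Y,G=G,YG=YG): 
    # x as function of y
    return H([G[1],P[1]],[G[0],P[0]],[-np.tan(YG),-np.tan(Y)])
def tool(xf,y,off):
    x=float(xf(y));yaw=-np.arctan(float(xf(y,1)));d=np.array([-np.sin(yaw),np.cos(yaw)])
    p=np.array([x,y])+off*d
    return p,yaw
def q(yaw): return [0,np.cos(yaw/2),np.sin(yaw/2),0]
Z=.319
E
python3 - <<'E'
from plan import *
from bench import *
from h import *
f=mk(P0,Y0)
p,y=tool(f,P0[1],.098)
move_to([*p,.45],q(y))
print(move_straight([*p,Z],speed=.15,threshold=8),state()["tcp_pos"],state()["ft_force"])
for k in ("scene","wrist"):
  c=capture(k);np.savez(f"pics/{k}3.npz",**c);cv2.imwrite(f"pics/{k}3.png",c["color"])
print(state()["clock"])
E
```

```text
False [0.59335941 0.24871639 0.31993248] [ 0.97825234 -0.24710931  0.14203483]
7.5667
```

View pics/scene3.png

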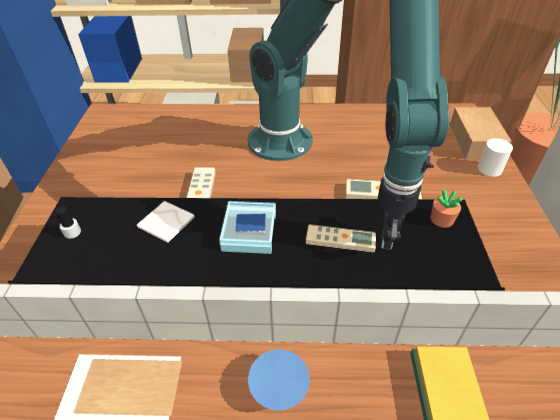

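View pics/wrist3.png

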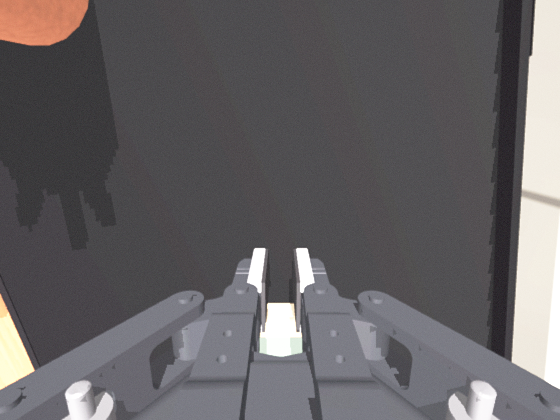

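The fingertips stand at (388,243) in the scene view, just behind the remote's end and clear of the pot. Now push stage 1.

```bash
python3 - <<'E'
from plan import *
from bench import *
from h import *
f=mk(P0,Y0)
for y in (.152,.13,.11):
    p,w=tool(f,y,.086)
    r=move_straight([*p,Z],q(w),speed=.03,threshold=10)
    s=state();print(r,s["clock"],s["tcp_pos"].round(4),s["ft_force"].round(2))
    if r: break
for k in ("scene","wrist","top"):
  c=capture(k);np.savez(f"pics/{k}4.npz",**c);cv2.imwrite(f"pics/{k}4.png",c["color"])
s=load("pics/scene4.npz");a=cv2.resize(s["color"][190:265,215:415],None,fx=4,fy=4,interpolation=2);cv2.imwrite("pics/s4c.png",a)
t=load("pics/top4.npz");a=cv2.resize(t["color"][110:215,130:330],None,fx=4,fy=4,interpolation=2);cv2.imwrite("pics/t4c.png",a)
E
```

```text
False 8.1167 [0.5909 0.2368 0.319 ] [ 0.22 -0.21 -0.55]
False 9.0083 [0.5874 0.2151 0.319 ] [ 0.14  0.23 -1.19]
False 9.8333 [0.584  0.1951 0.319 ] [0.85 0.29 0.86]
```

View pics/s4c.png

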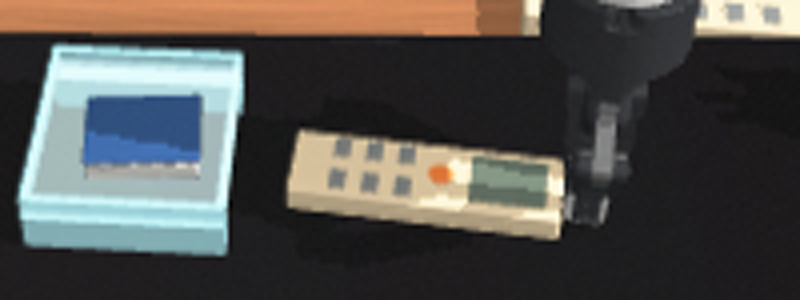

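View pics/t4c.png

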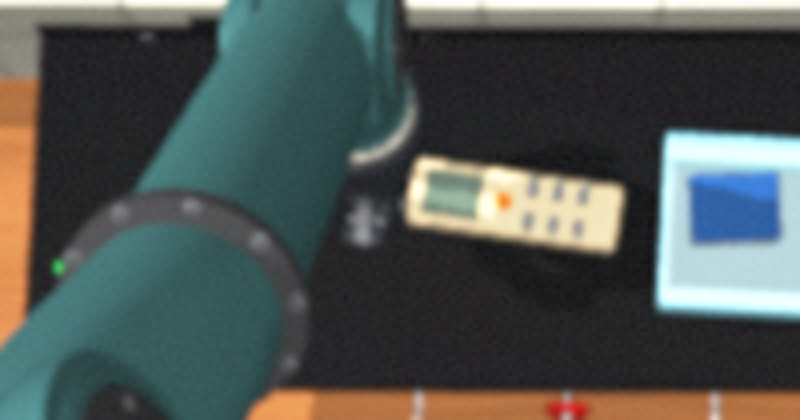

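The remote moved as intended: in the top crop it runs from (410,190) to (620,220), with the tips at its end. I'll measure its pose against the plan.

```bash
python3 - <<'E'
from h import *
from plan import *
c0=load("pics/top0.npz");c=load("pics/top4.npz")
A=px2w(c0,np.array([[355,146],[567,178],[557,245],[346,213]])/4+[130,110],.158)[:,:2]
B=px2w(c,np.array([[416,155],[626,183],[614,254],[404,226]])/4+[130,110],.158)[:,:2]
def pose(w): d=(w[0]-w[1])+(w[3]-w[2]); return w.mean(0).round(4),-np.arctan2(d[0],d[1])
print(pose(A),pose(B)); 
f=mk(P0,Y0);print("plan",f(.11),-np.arctan(f(.11,1)))
h=lambda c,b:cv2.minAreaRect
import h as H
def m2(c,box):
    u0,v0,u1,v1=box;im=cv2.cvtColor(c["color"],cv2.COLOR_BGR2HSV)
    m=cv2.inRange(im,(10,25,90),(40,160,255))*0
    g=c["color"].astype(int);m=((g[...,2]-g[...,0]>12)&(g[...,2]>90)).astype(np.uint8);k=m*0;k[v0:v1,u0:u1]=m[v0:v1,u0:u1]
    n,l,st,_=cv2.connectedComponentsWithStats(k);i=1+np.argmax(st[1:,4])
    p=cv2.findNonZero((l==i).astype(np.uint8))[:,0];w=px2w(c,cv2.convexHull(p)[:,0],.158)[:,:2]
    return cv2.minAreaRect((w*1000).astype(np.float32))
print(m2(c0,(205,135,285,185)),m2(c,(225,140,295,185)))
E
```

```text
(array([0.5768, 0.1503]), np.float64(-0.14995501530960337)) (array([0.5704, 0.1081]), np.float64(-0.13187827817195713))
plan 0.5717734417166428 -0.14232052819387753
((577.8211059570312, 152.57772827148438), (156.7614288330078, 54.460086822509766), 81.22758483886719) ((571.8028564453125, 110.10661315917969), (156.54681396484375, 54.55250549316406), 81.9248046875)
```

The remote is at (0.5718, 0.1101) with yaw -0.141, and the plan was (0.5718, 0.110) with yaw -0.142. I'll continue to 8 mm short of the goal and check again.

```bash
python3 - <<'E'
from plan import *
from bench import *
from h import *
f=mk(P0,Y0)
for y in (.09,.07,.05,.03,.01,-.01,-.03,-.0453):
    p,w=tool(f,y,.086)
    r=move_straight([*p,Z],q(w),speed=.03,threshold=8)
    s=state();print(r,s["clock"],s["tcp_pos"].round(4),s["ft_force"].round(2))
    if r: break
for k in ("scene","wrist","top"):
  c=capture(k);np.savez(f"pics/{k}5.npz",**c);cv2.imwrite(f"pics/{k}5.png",c["color"])
s=load("pics/scene5.npz");a=cv2.resize(s["color"][190:265,165:365],None,fx=4,fy=4,interpolation=2);cv2.imwrite("pics/s5c.png",a)
t=load("pics/top5.npz");a=cv2.resize(t["color"][110:215,230:430],None,fx=4,fy=4,interpolation=2);cv2.imwrite("pics/t5c.png",a)
E
```

```text
False 10.8083 [0.5807 0.1751 0.319 ] [-0.21 -0.11  0.27]
False 11.6333 [0.5773 0.1552 0.319 ] [-0.43 -0.3  -0.29]
False 12.4583 [0.5741 0.1353 0.319 ] [0.23 0.26 0.02]
False 13.2833 [0.5709 0.1154 0.3191] [-0.51 -0.55  0.12]
False 14.1083 [0.5678 0.0955 0.3191] [-0.19 -0.81 -0.03]
False 14.925 [0.5648 0.0756 0.319 ] [0.44 0.28 0.76]
False 15.7417 [0.562  0.0557 0.319 ] [ 0.58  1.3  -0.63]
False 16.4 [0.56   0.0403 0.319 ] [1.02 0.68 1.41]
```

View pics/s5c.png

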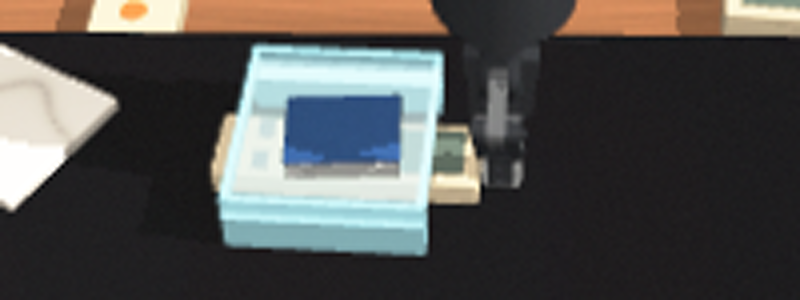

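View pics/t5c.png

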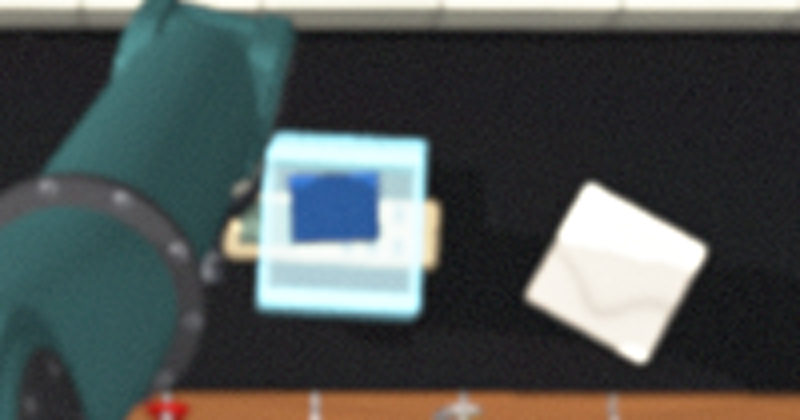

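The remote is under the tray, with its end sticking out at (430,235) in the top crop and the tray and tin unmoved. I'll overlay the outline of the predicted pose.

```bash
cat >> h.py <<'E'
def overlay(npz,box,pose,out,z=(.158,),fx=4,tray=(.5548,-.0533,-.0486)):
    c=load(npz);u0,v0,u1,v1=box;a=cv2.resize(c["color"][v0:v1,u0:u1],None,fx=fx,fy=fx,interpolation=2)
    def dr(p,hx,hy,z,col):
        l=np.array([[-hx,-hy],[hx,-hy],[hx,hy],[-hx,hy]]);k,s=np.cos(p[2]),np.sin(p[2])
        w=np.c_[l@np.array([[k,s],[-s,k]])+np.array(p[:2]),np.full(4,z)]
        cv2.polylines(a,[(((w2px(c,w)+.5-[u0,v0])*fx-.5)).astype(int)],True,col,1)
    for zz in z: dr(pose,.023,.075,zz,(0,0,255))
    dr(tray,.06,.055,.177,(0,255,0))
    cv2.imwrite(out,a)
E
python3 - <<'E'
from h import *
from plan import *
f=mk(P0,Y0);y=-.0453;pz=(float(f(y)),y,-np.arctan(float(f(y,1))));print(pz)
overlay("pics/scene5.npz",(165,190,365,265),pz,"pics/so5.png",(.14,.158))
overlay("pics/top5.npz",(230,110,430,215),pz,"pics/to5.png")
E
```

```text
(0.5552167260712615, -0.0453, np.float64(-0.0554480365505641))
```

View pics/so5.png

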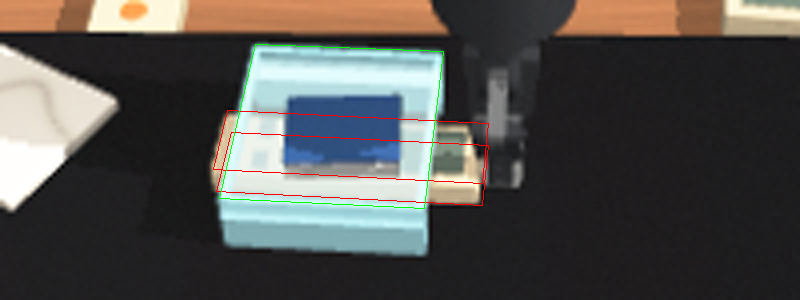

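View pics/to5.png

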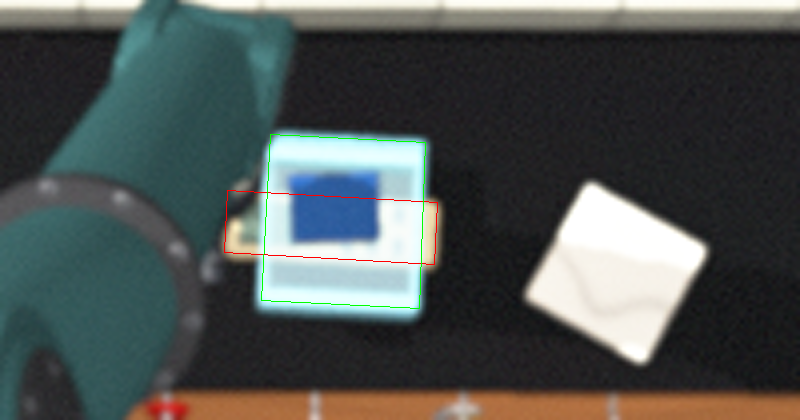

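The prediction matches both views within about 2 mm. I'll push the last 7 mm, back off, raise and check with a clear view.

```bash
python3 - <<'E'
from plan import *
from bench import *
from h import *
f=mk(P0,Y0)
p,w=tool(f,-.0523,.086)
print(move_straight([*p,Z],q(w),speed=.02,threshold=8))
hold(.2)
p,w=tool(f,-.0523,.116)
move_straight([*p,Z],speed=.05)
move_straight([*p,.45],speed=.15)
move_to([.56,.28,.5],[0,1,0,0]) 
hold(.2)
for k in ("scene","wrist","top"):
  c=capture(k);np.savez(f"pics/{k}6.npz",**c);cv2.imwrite(f"pics/{k}6.png",c["color"])
pz=(*G,YG)
overlay("pics/scene6.npz",(165,190,365,265),pz,"pics/so6.png",(.14,.158))
overlay("pics/top6.npz",(230,110,430,215),pz,"pics/to6.png")
print(state()["clock"])
E
```

```text
False
20.2667
```

View pics/so6.png

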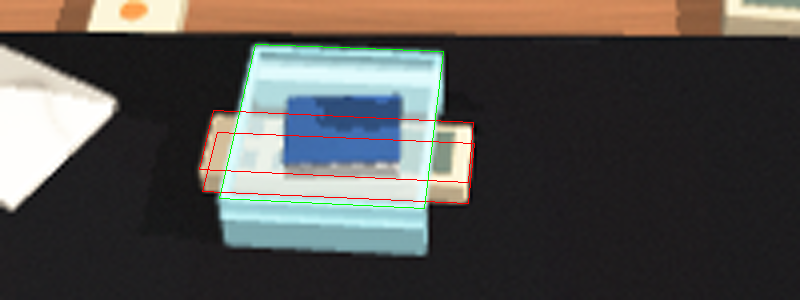

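View pics/to6.png

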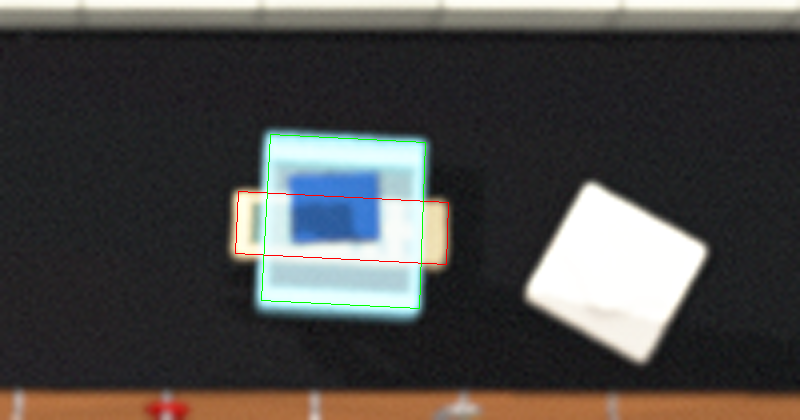

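Both views show the remote centred and straight within about 1–2 mm. There's plenty of time, so I'll take one more precise look with the wrist camera from above.

```bash
python3 - <<'E'
from plan import *
from bench import *
from h import *
move_to([.56,-.14,.52],[0,1,0,0]);hold(.2)
c=capture("wrist");np.savez("pics/wrist7.npz",**c)
overlay("pics/wrist7.npz",(200,20,360,170),(*G,YG),"pics/w7.png")
print(state()["clock"])
E
```

```text
22.0667
```

View pics/w7.png

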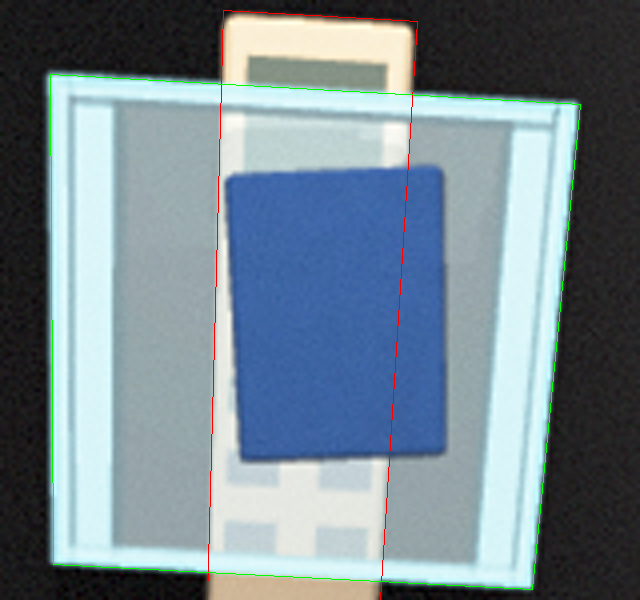

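The wrist overlay shows the remote's outline within about 1 mm of the target (its end at (320,15) in the crop). The tray outline hasn't moved and the tin is in the same place. I'll hand the job in.

```bash
python3 -c "
from bench import *
print(sign_off(),state()['clock'])"
```

```text
the job is handed in; nothing more can be done
the job is handed in; nothing more can be done
```

The 150 mm shelf remote now lies straight under the tray, sticking out about 20 mm on each side. I pushed it there by its end with two nearly closed fingertips along a gentle arc, without gripping or lifting it. I handed the job in at about 22 s on the robot's clock.

- **Remote:** in the last wrist picture its visible edges lie within about 1 mm of the target. The scene and top views agree within 1–2 mm.
- **Tray and other objects:** the tray outline has not moved, and the tin and coaster look to be where they started. I didn't check the pot and torch in the last pictures; the arm stayed clear of both.
- **Forces:** the readings I took at each step of the push stayed below about 2 N, and no force stop tripped.
- **Failed or disagreeing checks:** none failed. The only difference was about 2 mm between the scene view and the plan before the last push, so I shortened that push by 1 mm.

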